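# Earthing check before handling static-sensitive boards

## Task

Do the earthing check with the fingertips: rest them lightly on the round brass touch plate so that it sinks a few millimetres, keep it down for a full second and come off it, then press the green button well down to log the check and let it come back up. Use only a light touch; do not pick up, tip or push along anything, do not touch the box with the red alarm button at all, and leave the two capacitors and the potentiometer where they stand.

Things in the scene. Friction and masses are not known exactly. Their poses are not given: they have to be found in the camera images.
- earth_station: a loose screwed instrument box 70 x 70 mm and 44 mm high (0.7 kg, on rubber feet), origin at the centre of its underside, z up; grey and white with a yellow band, and in the middle of its top the round brass touch plate
- plate_centre (a point): centre of the upper face of the brass touch plate (a disc of 48 mm diameter on a short stem); 60 mm above the bench at rest; moves with the plate
- earth_plate (a joint): brass touch plate, m; 0 = up, at rest; grows to 0.008 as it goes straight down. Spring: about 1.8 N to start moving, 5.4 N at the bottom stop; it comes back up by itself
- green_station: a loose screwed instrument box 70 x 70 mm and 44 mm high (0.7 kg, on rubber feet), origin at the centre of its underside, z up; grey and white with a black band, and in the middle of its top the green button
- green_centre (a point): centre of the top of the green push button (round, 32 mm diameter); 60 mm above the bench at rest; moves with the button
- green_button (a joint): green push button, m; 0 = up, at rest; grows to 0.008 as it goes straight down. Spring: about 1.8 N to start moving, 5.4 N at the bottom stop; it comes back up by itself
- red_station: a loose screwed instrument box 70 x 70 mm and 44 mm high (0.7 kg, on rubber feet), origin at the centre of its underside, z up; same as the green one but with a red alarm button of the same size (top 60 mm above the bench); to be left alone
- red_button (a joint): red alarm button, m; 0 = up, at rest; grows to 0.008 as it goes straight down. Spring: about 1.8 N to start moving, 5.4 N at the bottom stop; it comes back up by itself
- capacitor_can: blue round capacitor standing upright, 35 mm diameter, 62 mm high, loose; origin at the centre of its underside, z up; to be left alone
- motor_capacitor: pale oval capacitor standing upright, 28 x 46 mm, 91 mm high, loose; origin at the centre of its underside, z up; to be left alone
- potentiometer: potentiometer with a black knob on top, 28 x 21 mm, 35 mm high, loose; origin under its middle, z up; to be left alone

How it is judged:
By the outcome, as a careful person would: the job done as asked, in the order asked, and still so for the second after the job is handed in, with the robot touching nothing.
It also fails if it takes over 48 s, if anything falls off the work surface, if the arm or the gripper's body presses on something with over 40 N, if the wrist force passes 120 N, or if a joint passes its speed limit or range.

## Robot

A 6-joint arm with a two-finger parallel gripper is mounted at the origin on a cart in front of the work surface, level with it; the furniture and walls round the work are solid. World frame = base frame: x ahead of the robot, y to its left, z up, the work surface at z = 0. Lengths are in m, angles in rad, forces in N, time in s.
With the tool pointing down it reaches from about 0.35 to 0.775 m from the base axis. Payload 5.5 kg.
Tool frame: the origin (TCP) lies midway between the tips of the shut fingers; the grasp point (between the pads) lies 19 mm behind it; z points along the fingers, y is the line along which they close (so a half turn about z gives the same grasp; the last joint's range is limited). The gripper opens to 85 mm and grips with 20 to 120 N. Pads are 22 mm wide; open, the fingers measure 114 mm over their backs; the gripper's body (76 mm by 85 mm) begins 54 mm behind the grasp point. The pads swing forward as they close: fully open they stand 13 mm farther back than shut.
Start: joints at [1.024, 0.313, 0.046, 1.304, 0, 1.431], TCP at [0.228, 0.528, 0.231] pointing down, gripper open.
Joint ranges: [-2.76, 2.76], [-0.86, 1.69], [-1.03, 1.26], [-2.2, 2.34], [-1.47, 1.5], [-3.14, 3.14]. Speed limits (rad/s): [2.57, 2.57, 3.14, 3.14, 3.14, 3.14].

## Interface

Orientations are given as a unit quaternion [w, x, y, z].
In Python, from workcell import env gives the robot as it stands.
- The arm moves only by the tool move_arm, never from a script. Its argument "targets" is a list of rows, each a list of 3 entries, a list of its own where there are three numbers: the shift along the tool's x, y, z in mm, then the turn, a rotation vector about the tool's x, y, z in units of 10 degrees (1.0 is 10 degrees), then the closure, from -1 (fully open) to 1 (shut). In form: [[[dx, dy, dz], [ax, ay, az], gripper], ...]. A call has 1 to 5 rows; each row is the pose to reach, as a shift and turn from the pose commanded when the call began, along the tool's axes at that moment; what a row does not reach only later rows make up. A row lasts 1/8 s, in which the tool goes at most 62.5 mm and 10.7 degrees, less where a joint would pass 70% of its speed; a pose out of reach is approached as far as the arm can. A call with a gripper value outside its range is refused whole. The fingers move at their own pace and stop on an object; "squeeze" is the grip in N (left out, the last holds). Time passes only in rows, so rows that repeat a pose let the fingers close. It gives the time, the measured TCP pose, the force, the opening and the grip force at its end, in the units of the state.
- env.get_state(): the state, without advancing time (a new reading comes with each control period).
- env.read_camera(name): name is "scene" or "top" or "wrist"; returns a dict with "pixels" (400x640x3 uint8, red, green, blue), "fovy" (degrees; the focal length in pixels is half the picture's height over the tangent of half this angle, whatever the lens; pixels are square), "cx", "cy" (the principal point, pixels), "extrinsics" (4x4, takes a point from world to camera coordinates); the wrist camera has in their place "mount" (4x4, takes a point from camera to tool coordinates, whose origin is the TCP and whose axes are the flange's). Camera axes: x right, y up, looking along -z (the intrinsics and any distortion apply to the point x, -y, -z); pixel columns grow to the right and rows downward; lengths in m; the calibration is good to about 2 mm. The wrist camera is an equidistant fisheye: a pixel r from the principal point sees the ray r / f radians off the axis. A picture is of the moment at which its call begins: read the wrist's pose just before it. There is no depth.
- env.hand_in(): hands the job in; it is judged then, once.
Trained networks look in a picture, given as the dict that the camera call returned (one of the last four; its "shot" number tells which), for a name from the list of things; names that differ only in an ending like _2 or _b are one class to them, and where a whole thing is asked for, a point or a joint stands for the part that bears it (a point fixed in the world has none). Each returns a list of dicts, best first, with "confidence" (0 to 1); they miss things now and then, are a little off and sometimes report something else, mostly with a low value. They report only what shows in the picture. A call takes as long as a camera call.
- env.spot_in(thing, picture): "centre" ([x, y, z] in m, in world coordinates, good to about 4 mm: the middle of the surface that is visible of it).
- env.regions_of(thing, picture): "mask" (400x640 bool, what is visible of it).
- env.landmark_of(thing, picture): "centre" ([x, y, z] in m, in world coordinates, good to about 4 mm: a listed point, or the origin of a listed thing).
The state is a dict: "clock": time; "joint_pos": joint angles; "qvel": joint speeds; "tau": joint torques, N m; "tcp_pos": TCP position; "orientation": TCP orientation; "wrist_force": force on the tool from outside, world axes, zero at the start; "ft_torque": the same for the moment, N m; "finger_gap": finger opening in m; "grip_force": force on a finger pad.
Only numpy, scipy, OpenCV 4.12 (cv2) and the standard library are available. Lean on these libraries where they do the work, as an engineer would, in place of code of your own. Each camera call takes 0.05 s, during which the arm holds its last target. There are 200 camera calls.

## Working session

There is one attempt and no reset: what is moved stays moved. The work goes in short steps, Python scripts to look and compute and a tool call to move; the robot and the scene stay as the last step left them, time stands still between calls to the robot, and variables do not carry over. Pictures are saved under pics/ and viewed, at most 10 in all, crops included, and the job is handed in when it is done.

Besides the shell and the picture viewer there is one more tool, called after ">>>" as a command line: name --argument value ..., lists and objects as JSON in quotes. move_arm: Moves the arm, as the interface text tells. Its arguments: {"type":"object","properties":{"targets":{"type":"array","items":{"type":"array"}},"squeeze":{"type":"number"}},"required":["targets"]}

```bash
mkdir -p pics
python3 - <<'E'
from workcell import env
import cv2,numpy as np
s=env.get_state();print(s['clock'],s['tcp_pos'],s['orientation'],s['finger_gap'])
ps=[env.read_camera(n) for n in('scene','top')]
cv2.imwrite('pics/a.png',np.vstack([p['pixels'] for p in ps])[::1,:,::-1] if 0 else cv2.resize(np.vstack([p['pixels'] for p in ps])[:,:,::-1],(480,600)))
for p in ps:
  for t in('plate_centre','green_centre','earth_station','green_station','red_station','capacitor_can','motor_capacitor','potentiometer'):
    print(t,[(np.round(r['centre'],3).tolist(),round(r['confidence'],2)) for r in env.landmark_of(t,p)[:2]])
E
```

```text
0.0 [0.22725228 0.52764229 0.23041357] [-3.22570300e-04  2.02003544e-01  9.79384377e-01 -8.40808599e-04] 0.08591490067912673
plate_centre [([0.622, 0.042, 0.062], 0.81)]
green_centre [([0.62, 0.204, 0.06], 0.66)]
earth_station [([0.612, 0.044, 0.0], 0.86)]
green_station [([0.62, 0.204, -0.001], 0.97)]
red_station [([0.622, -0.129, 0.003], 0.68), ([0.662, -0.263, -0.003], 0.68)]
capacitor_can [([0.65, 0.117, 0.005], 0.6)]
motor_capacitor [([0.664, -0.261, -0.003], 0.94)]
potentiometer []
plate_centre [([0.611, 0.043, 0.06], 0.72)]
green_centre [([0.619, 0.201, 0.062], 0.64)]
earth_station [([0.617, 0.045, -0.002], 0.89), ([0.62, 0.2, 0.058], 0.53)]
green_station [([0.627, 0.201, 0.001], 0.74)]
red_station [([0.63, -0.134, 0.001], 0.87)]
capacitor_can [([0.652, 0.123, -0.0], 0.6)]
motor_capacitor [([0.658, -0.258, -0.0], 0.8)]
potentiometer [([0.678, -0.071, -0.003], 0.6)]
```

View pics/a.png

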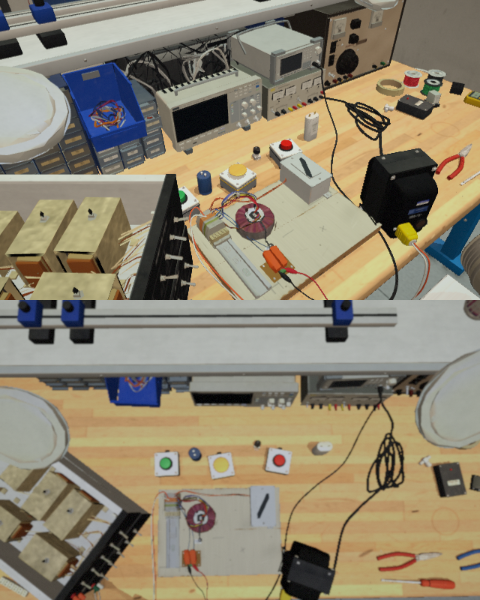

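Run:
```python
from workcell import env
import cv2,numpy as np
w=env.read_camera('wrist');t=env.read_camera('top')
cv2.imwrite('pics/w.png',w['pixels'][:,:,::-1]);cv2.imwrite('pics/t.png',t['pixels'][:,:,::-1])
s=env.read_camera('scene');P=[]
for c in(s,t):
  f=200/np.tan(np.radians(c['fovy']/2));K=np.array([[f,0,c['cx']],[0,f,c['cy']],[0,0,1]])
  P.append(K@np.diag([1,-1,-1])@c['extrinsics'][:3]);print(np.linalg.inv(c['extrinsics'])[:3,3].round(2))
def tri(a,b):
  X=cv2.triangulatePoints(P[0],P[1],np.float64(a),np.float64(b));return (X[:3]/X[3]).ravel().round(3)
print('chassis corner',tri([233,233],[200,289]),'plate check',tri([317,237],[294,219]))
print('mount',w['mount'].round(3))
```

```text
[0.04 0.41 0.65]
[0.48 0.01 1.12]
chassis corner [0.48  0.227 0.233] plate check [0.615 0.041 0.029]
mount [[-0.     0.947  0.32   0.082]
 [ 1.     0.    -0.     0.   ]
 [-0.     0.32  -0.947 -0.142]
 [ 0.     0.     0.     1.   ]]
```

View pics/w.png

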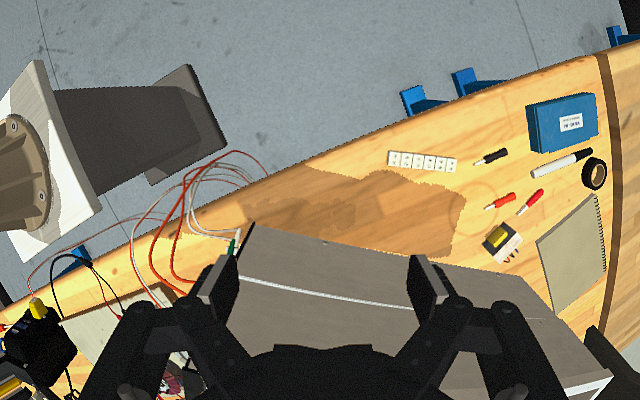

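View pics/t.png

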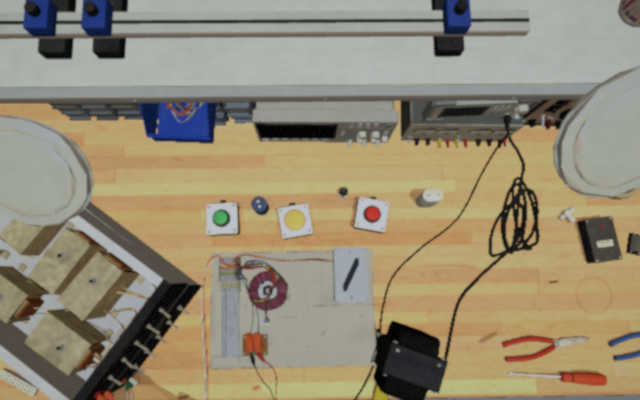

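>>> move_arm --targets '[[[0,0,-55],[0,0,0],1],[[0,0,-110],[0,0,-1],1],[[0,0,-170],[0,0,-2],1],[[0,0,-170],[0,0,-3],1],[[0,0,-170],[0,0,-4],1]]' --squeeze 20

```text
clock: 1.68
tcp_pos: [0.2278, 0.5286, 0.4025]
orientation: [0.001, -0.148, 0.989, 0.001]
wrist_force: [0.9, -0.3, -1.5]
finger_gap: -0.0001
grip_force: 0.0
```

```bash
cat > h.py <<'E'
from workcell import env
import numpy as np
from scipy.spatial.transform import Rotation as R
def to(p):
  s=env.get_state();q=s['orientation'];r=R.from_quat(np.r_[q[1:],q[0]])
  print(s['clock'],s['tcp_pos'].round(4),'x',r.as_matrix()[:,0].round(2),'z',r.as_matrix()[:,2].round(3),'j',np.round(s['joint_pos'],2),'F',np.round(s['wrist_force'],1))
  print('shift mm',(r.inv().apply(np.array(p)-s['tcp_pos'])*1000).round(1))
E
python3 - <<'E'
from h import *
import cv2
to([.615,.043,.40])
s,t=[env.read_camera(n) for n in('scene','top')];P=[]
cv2.imwrite('pics/s.png',s['pixels'][:,:,::-1])
for c in(s,t):
  f=200/np.tan(np.radians(c['fovy']/2));K=np.array([[f,0,c['cx']],[0,f,c['cy']],[0,0,1]]);P.append(K@np.diag([1,-1,-1])@c['extrinsics'][:3])
X=cv2.triangulatePoints(P[0],P[1],np.float64([33,133]),np.float64([35,168]));print('lamp',(X[:3]/X[3]).ravel().round(2))
E
```

```text
1.675 [0.2278 0.5286 0.4025] x [-0.96 -0.29 -0.  ] z [ 0.001  0.002 -1.   ] j [ 1.02  0.34  0.51  1.73 -0.    0.73] F [ 0.9 -0.3 -1.5]
shift mm [-228.1 -577.6    1.9]
lamp [0.66 0.42 0.38]
```

View pics/s.png

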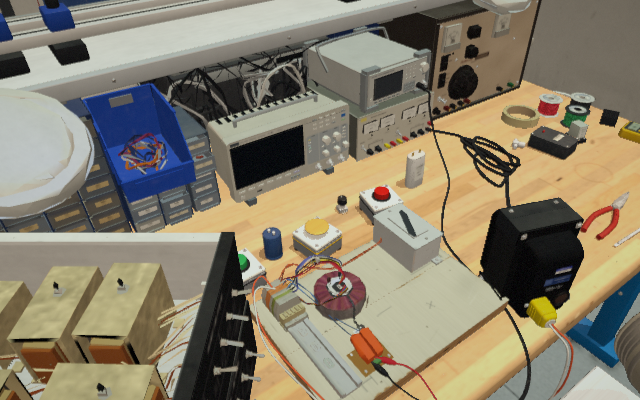

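>>> move_arm --targets '[[[-22,-56,0],[0,0,0],1],[[-44,-112,0],[0,0,0],1],[[-66,-168,0],[0,0,0],1],[[-88,-224,0],[0,0,0],1],[[-110,-280,0],[0,0,0],1]]'

```text
clock: 2.4
tcp_pos: [0.4141, 0.2898, 0.4013]
orientation: [0.0, -0.143, 0.99, 0.0]
wrist_force: [0.9, 0.1, -0.5]
finger_gap: 0.0
grip_force: 0.0
```

>>> move_arm --targets '[[[-23,-60,0],[0,0,0],1],[[-46,-118,0],[0,0,0],1],[[-69,-176,0],[0,0,0],1],[[-92,-234,0],[0,0,0],1],[[-118,-297,0],[0,0,0],1]]'

```text
clock: 3.02
tcp_pos: [0.608, 0.0446, 0.4013]
orientation: [0.0, -0.143, 0.99, 0.0]
wrist_force: [0.1, 0.8, 1.2]
finger_gap: 0.0003
grip_force: 0.0
```

Run:
```python
from h import *
to([.615,.043,.20])
```

```text
3.025 [0.608  0.0446 0.4013] x [-0.96 -0.28 -0.  ] z [ 0.  0. -1.] j [-0.06  0.43  0.63  1.77  0.   -0.35] F [0.1 0.8 1.2]
shift mm [ -6.1  -3.5 201.3]
```

>>> move_arm --targets '[[[-6,-3,55],[0,0,0],1],[[-6,-3,110],[0,0,0],1],[[-6,-3,165],[0,0,0],1],[[-6,-3,220],[0,0,0],1],[[-6,-3,220],[0,0,0],1]]'

```text
clock: 3.65
tcp_pos: [0.6095, 0.0455, 0.1761]
orientation: [-0.006, -0.144, 0.99, 0.001]
wrist_force: [0.1, 0.5, 0.4]
finger_gap: 0.0
grip_force: 0.0
```

Run:
```python
from h import *
import cv2
to([.615,.043,.08])
s=env.get_state();w=env.read_camera('wrist');cv2.imwrite('pics/w2.png',w['pixels'][:,:,::-1])
for t in('plate_centre','green_centre'):
  print(t,[(np.round(r['centre'],3).tolist(),round(r['confidence'],2)) for r in env.landmark_of(t,w)[:2]])
# plate mask -> ray -> z=.06 plane
q=s['orientation'];r=R.from_quat(np.r_[q[1:],q[0]]);M=w['mount'];f=200/np.tan(np.radians(w['fovy']/2))
for t in('earth_plate','green_button'):
  for g in env.regions_of(t,w)[:1]:
    v,u=np.nonzero(g['mask']);x,y=u-w['cx'],v-w['cy'];rr=np.hypot(x,y);th=rr/f
    d=np.c_[np.sin(th)*x/rr,-np.sin(th)*y/rr,-np.cos(th)]
    d=r.apply(d@M[:3,:3].T);o=s['tcp_pos']+r.apply(M[:3,3])
    X=o+d*((.06-o[2])/d[:,2])[:,None]
    (c,rad)=cv2.minEnclosingCircle(X[:,:2].astype(np.float32)*1000)
    print(t,len(u),u.mean().round(),v.mean().round(),'mean',X.mean(0).round(4),'circ',c,rad,round(g['confidence'],2))
```

```text
3.65 [0.6095 0.0455 0.1761] x [-0.96 -0.28  0.01] z [-0.011  0.001 -1.   ] j [-0.06  0.41  0.05  1.22  0.   -0.35] F [0.1 0.5 0.4]
shift mm [-5.6 -4.3 96.1]
plate_centre [([0.615, 0.045, 0.064], 0.62)]
green_centre [([0.618, 0.206, 0.059], 0.84)]
earth_plate 2028 315.0 194.0 mean [0.6127 0.0403 0.06  ] circ (613.1144409179688, 40.088462829589844) 23.38149070739746 0.7
green_button 745 465.0 242.0 mean [0.6184 0.1994 0.06  ] circ (618.267333984375, 200.3103790283203) 19.54301643371582 0.84
```

View pics/w2.png

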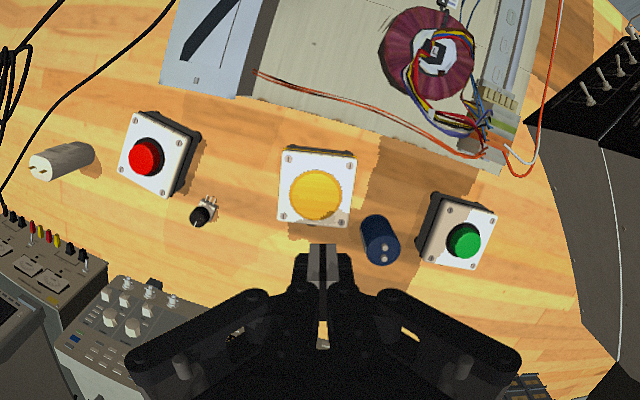

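>>> move_arm --targets '[[[0,0,40],[0,0,0],1],[[0,0,80],[0,0,0],1],[[0,0,80],[0,0,0],1],[[0,0,80],[0,0,0],1],[[0,0,80],[0,0,0],1]]'

```text
clock: 4.53
tcp_pos: [0.6157, 0.0452, 0.1041]
orientation: [0.002, -0.145, 0.989, -0.0]
wrist_force: [0.4, -0.5, -0.3]
finger_gap: 0.0003
grip_force: 0.0
```

Run:
```python
from h import *
to([.613,.042,.06])
```

```text
4.525 [0.6157 0.0452 0.1041] x [-0.96 -0.29 -0.  ] z [ 0.005 -0.    -1.   ] j [-0.06  0.45 -0.07  1.05  0.   -0.35] F [ 0.4 -0.5 -0.3]
shift mm [ 3.7 -2.2 44. ]
```

>>> move_arm --targets '[[[4,-2,15],[0,0,0],1],[[4,-2,30],[0,0,0],1],[[4,-2,36],[0,0,0],1],[[4,-2,36],[0,0,0],1],[[4,-2,36],[0,0,0],1]]'

```text
clock: 5.15
tcp_pos: [0.6108, 0.0422, 0.0654]
orientation: [0.0, -0.145, 0.989, 0.0]
wrist_force: [0.6, -0.2, 0.2]
finger_gap: -0.0001
grip_force: 0.0
```

>>> move_arm --targets '[[[0,0,2],[0,0,0],1],[[0,0,4],[0,0,0],1],[[0,0,6],[0,0,0],1],[[0,0,6],[0,0,0],1],[[0,0,6],[0,0,0],1]]'

```text
clock: 5.78
tcp_pos: [0.6107, 0.0422, 0.0596]
orientation: [0.0, -0.145, 0.989, 0.0]
wrist_force: [-0.1, 0.2, 2.2]
finger_gap: -0.0005
grip_force: 0.9
```

>>> move_arm --targets '[[[0,0,2],[0,0,0],1],[[0,0,4],[0,0,0],1],[[0,0,4],[0,0,0],1],[[0,0,4],[0,0,0],1],[[0,0,4],[0,0,0],1]]'

```text
clock: 6.4
tcp_pos: [0.6107, 0.0422, 0.0555]
orientation: [0.0, -0.145, 0.989, 0.0]
wrist_force: [-0.8, -0.4, 3.2]
finger_gap: 0.0002
grip_force: 1.8
```

>>> move_arm --targets '[[[0,0,0],[0,0,0],1],[[0,0,0],[0,0,0],1],[[0,0,0],[0,0,0],1],[[0,0,0],[0,0,0],1],[[0,0,0],[0,0,0],1]]'

```text
clock: 7.02
tcp_pos: [0.6106, 0.0422, 0.0553]
orientation: [0.0, -0.145, 0.989, 0.0]
wrist_force: [-0.4, 1.1, 4.1]
finger_gap: 0.0001
grip_force: 1.8
```

>>> move_arm --targets '[[[0,0,0],[0,0,0],1],[[0,0,0],[0,0,0],1],[[0,0,0],[0,0,0],1],[[0,0,0],[0,0,0],1],[[0,0,0],[0,0,0],1]]'

```text
clock: 7.65
tcp_pos: [0.6107, 0.0422, 0.0553]
orientation: [0.0, -0.145, 0.989, 0.0]
wrist_force: [0.3, 0.2, 3.7]
finger_gap: -0.0003
grip_force: 1.8
```

>>> move_arm --targets '[[[0,0,-3],[0,0,0],1],[[0,0,-8],[0,0,0],1],[[0,0,-25],[0,0,0],1],[[0,0,-60],[0,0,0],1],[[0,0,-80],[0,0,0],1]]'

```text
clock: 8.28
tcp_pos: [0.611, 0.0422, 0.1379]
orientation: [0.001, -0.145, 0.989, -0.0]
wrist_force: [-0.6, -0.2, -0.3]
finger_gap: -0.0001
grip_force: 0.0
```

Run:
```python
from h import *
to([.618,.202,.135])
```

```text
8.275 [0.611  0.0422 0.1379] x [-0.96 -0.29 -0.  ] z [ 0.002 -0.    -1.   ] j [-0.06  0.42 -0.02  1.12 -0.   -0.35] F [-0.6 -0.2 -0.3]
shift mm [-52.6 151.1   2.8]
```

>>> move_arm --targets '[[[-13,38,0],[0,0,0],1],[[-26,76,0],[0,0,0],1],[[-40,114,0],[0,0,0],1],[[-53,151,0],[0,0,0],1],[[-53,151,0],[0,0,0],1]]'

```text
clock: 8.9
tcp_pos: [0.6175, 0.2047, 0.1359]
orientation: [0.0, -0.147, 0.989, 0.0]
wrist_force: [-0.6, -0.5, -0.6]
finger_gap: -0.0002
grip_force: 0.0
```

Run:
```python
from h import *
import cv2
to([.618,.202,.066])
s=env.get_state();w=env.read_camera('wrist');cv2.imwrite('pics/w3.png',w['pixels'][:,:,::-1])
print([(np.round(r['centre'],3).tolist(),round(r['confidence'],2)) for r in env.landmark_of('green_centre',w)[:2]])
```

```text
8.9 [0.6175 0.2047 0.1359] x [-0.96 -0.29 -0.  ] z [ 0.  0. -1.] j [ 0.2   0.5   0.09  1.16  0.   -0.1 ] F [-0.6 -0.5 -0.6]
shift mm [ 0.3 -2.8 69.9]
[([0.62, 0.207, 0.059], 0.97)]
```

View pics/w3.png

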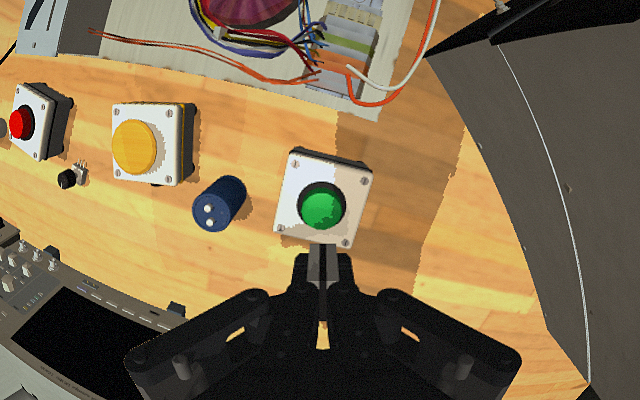

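>>> move_arm --targets '[[[0,-1,30],[0,0,0],1],[[0,-1,55],[0,0,0],1],[[0,-1,68],[0,0,0],1],[[0,-1,70],[0,0,0],1],[[0,-1,70],[0,0,0],1]]'

```text
clock: 9.62
tcp_pos: [0.6189, 0.2008, 0.0662]
orientation: [0.001, -0.145, 0.989, 0.0]
wrist_force: [0.1, 0.3, 0.6]
finger_gap: -0.0001
grip_force: 0.0
```

>>> move_arm --targets '[[[0,0,3],[0,0,0],1],[[0,0,6],[0,0,0],1],[[0,0,9],[0,0,0],1],[[0,0,12],[0,0,0],1],[[0,0,12],[0,0,0],1]]'

```text
clock: 10.25
tcp_pos: [0.6187, 0.2013, 0.0537]
orientation: [0.001, -0.145, 0.989, 0.0]
wrist_force: [0.4, -0.2, 4.6]
finger_gap: -0.0002
grip_force: 2.2
```

>>> move_arm --targets '[[[0,0,1],[0,0,0],1],[[0,0,1.5],[0,0,0],1],[[0,0,1.5],[0,0,0],1],[[0,0,1.5],[0,0,0],1],[[0,0,1.5],[0,0,0],1]]'

```text
clock: 10.88
tcp_pos: [0.6187, 0.2012, 0.0521]
orientation: [0.001, -0.145, 0.989, 0.0]
wrist_force: [1.7, -0.2, 4.3]
finger_gap: 0.0001
grip_force: 2.5
```

>>> move_arm --targets '[[[0,0,-4],[0,0,0],1],[[0,0,-10],[0,0,0],1],[[0,0,-25],[0,0,0],1],[[0,0,-60],[0,0,0],1],[[0,0,-90],[0,0,0],1]]'

```text
clock: 11.5
tcp_pos: [0.6175, 0.201, 0.143]
orientation: [-0.001, -0.145, 0.989, -0.0]
wrist_force: [0.3, -0.4, 0.3]
finger_gap: -0.0007
grip_force: 0.0
```

>>> move_arm --targets '[[[0,0,0],[0,0,0],1],[[0,0,0],[0,0,0],1],[[0,0,0],[0,0,0],1]]'

```text
clock: 11.88
tcp_pos: [0.6171, 0.2009, 0.1403]
orientation: [-0.001, -0.145, 0.989, -0.0]
wrist_force: [-0.1, 0.2, -0.4]
finger_gap: 0.0002
grip_force: 0.0
```

Run:
```python
from h import *
import cv2
to([.618,.202,.066])
w=env.read_camera('wrist');cv2.imwrite('pics/w4.png',w['pixels'][:,:,::-1])
```

```text
11.875 [0.6171 0.2009 0.1403] x [-0.96 -0.29  0.  ] z [-0.003 -0.    -1.   ] j [ 0.19  0.5   0.1   1.17  0.   -0.1 ] F [-0.1  0.2 -0.4]
shift mm [-1.4  0.8 74.3]
```

View pics/w4.png

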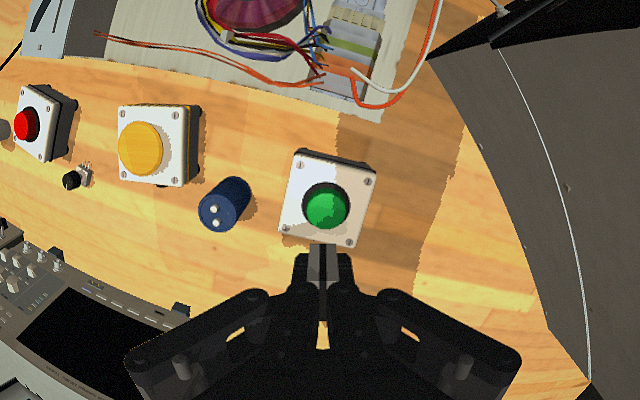

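The picture shows the green button back up at (325, 208). The plate at (140, 148), the capacitor at (223, 205) and the red box all stand where they did.

```bash
python3 -c "
from workcell import env
print(env.hand_in())"
```

```text
the job is handed in; nothing more can be done
None
```

I held the brass plate down about 4–5 mm for over a second and released it, then pressed the green button about 7–8 mm down and let it come back up; in the last wrist picture nothing looked shifted, and the job is handed in at about 12 s.

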